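# Pop the green colour pot out of its dock and trap it with the other finger

### The arm

A 6-joint arm with a two-finger parallel gripper is mounted at the origin on the work surface. World frame = base frame: x ahead of the robot, y to its left, z up, the work surface at z = 0. Lengths are in m, angles in rad, forces in N, time in s.
With the tool pointing down it reaches from about 0.375 to 0.9 m from the base axis. Payload 3.1 kg.
Tool frame: the origin (TCP) lies midway between the tips of the shut fingers; the grasp point (between the pads) lies 19 mm behind it; z points along the fingers, y is the line along which they close (so a half turn about z gives the same grasp; the last joint's range is limited). The gripper opens to 85 mm and grips with 20 to 120 N. Pads are 22 mm wide; open, the fingers measure 114 mm over their backs; the gripper's body (76 mm by 85 mm) begins 54 mm behind the grasp point. The pads swing forward as they close: fully open they stand 13 mm farther back than shut.
Start: joints at [1.145, 0.527, 1.433, -0, 1.181, -0.178], TCP at [0.153, 0.606, 0.231] pointing down, gripper open.
Joint ranges: [-3.08, 3.08], [-0.75, 2.2], [0.22, 2.44], [-1.43, 4.57], [0, 2.65], [-2.85, 2.85]. Speed limits (rad/s): [2.79, 2.79, 3.14, 3.14, 3.14, 3.14].

### API

Orientations are given as a unit quaternion [x, y, z, w].
In Python, from station import manip gives the robot as it stands.
- The arm moves only by the tool step_arm, never from a script. Its argument "targets" is text: rows parted by semicolons, each of 4 numbers parted by spaces: the shift along the tool's x, y, z in mm, then the turn about the tool's z in degrees. A call has 1 to 12 rows; each row is the pose to reach, as a shift and turn from the pose commanded when the call began, along the tool's axes at that moment; what a row does not reach only later rows make up. A row lasts 1/10 s, in which the tool goes at most 50 mm and 8.59 degrees, less where a joint would pass 70% of its speed; a pose out of reach is approached as far as the arm can. A call with a gripper value outside its range is refused whole. "gripper" is the closure, from 0 (fully open) to 1 (shut), set as the call begins (left out, the last holds). The fingers move at their own pace and stop on an object; "squeeze" is the grip in N (left out, the last holds). Time passes only in rows, so rows that repeat a pose let the fingers close. It gives the time, the measured TCP pose, the force, the opening and the grip force at its end, in the units of the state.
- manip.sense(): the state, without advancing time (a new reading comes with each control period).
- manip.snapshot(name): name is "scene" or "top"; returns the picture (384x512x3 uint8, red, green, blue); there is no depth.
- manip.get_calibration(name): a dict with "fov_y" (degrees; the focal length in pixels is half the picture's height over the tangent of half this angle, whatever the lens; pixels are square), "cx", "cy" (the principal point, pixels), "k1" (the pictures are not rectified: a ray, as slopes to the right and down, at radius r is drawn at 1 + k1 r^2 times it, then the intrinsics apply), "extrinsics" (4x4, takes a point from camera to world coordinates). Camera axes: x right, y down, z forward; pixel columns grow to the right and rows downward; lengths in m; the calibration is good to about 2 mm. A picture is of the moment at which its call begins. get_calibration takes no time and is no camera call.
- manip.sign_off(): hands the job in; it is judged then, once.
Trained networks look in the newest picture that a camera, given by its name, has taken for a name from the list of things; names that differ only in an ending like _2 or _b are one class to them, and where a whole thing is asked for, a point or a joint stands for the part that bears it (a point fixed in the world has none). Each returns a list of dicts, best first, with "p" (0 to 1); they miss things now and then, are a little off and sometimes report something else, mostly with a low value. They report only what shows in the picture. A call takes as long as a camera call.
- manip.recognise(camera, query): "position" ([column, row] in pixels, amid what is visible of it).
- manip.masks_of(camera, query): "pixels" (384x512 bool, what is visible of it) and "position" ([column, row] in pixels, amid what is visible of it).
- manip.mark_of(camera, query): "position" ([column, row] in pixels: a listed point, or the origin of a listed thing).
The state is a dict: "t": time; "q": joint angles; "qd": joint speeds; "tau": joint torques, N m; "tcp_pos": TCP position; "tool_rot": TCP orientation; "force": force on the tool from outside, world axes, zero at the start; "ft_torque": the same for the moment, N m; "finger_gap": opening from 0.0 (shut) to 1.0 (fully open); "gripper_force": force on a finger pad.
Only numpy, scipy, OpenCV 4.12 (cv2) and the standard library are available. Lean on these libraries where they do the work, as an engineer would, in place of code of your own. Each camera call takes 0.05 s, during which the arm holds its last target. There are 200 camera calls.

### The job

Press the blue key of the dock that holds the green-capped pot with one fingertip so that the pot pops free, and trap it with the other finger as it shoots down the chute, before it gets away, so that it stays upright on the chute. Finish while still holding: one finger keeping the key down, the other keeping the pot stopped against the spring pusher. Do not pinch, lift or carry the pot, do not touch it before it pops, and leave the orange-capped pot, its key and everything else on the bench alone.

Things in the scene. Friction and masses are not known exactly. Their poses are not given: they have to be found in the camera images.
- green_dock: The grey colour-pot dock that holds the green-capped pot, fixed; foot 190 x 75 mm, level steel chute 39 mm wide between low rails. Origin on the bench, x along the chute, z up. Along x, in mm: blue key +33 to +59, brass pusher plate +25 to +30, waiting pot -11 to +25, red stop lip -12 to -16, then open chute to -85. Heights: floor 24, lip 30, rails 34, pusher 51.5, key 50 (40 pressed).
- orange_dock: the second dock, just like green_dock (either may stand left or right), which holds the orange-capped pot; to be left alone
- green_pusher (a joint): travel of the green dock's spring pusher plate towards dock -x: 0 cocked behind the waiting pot, 0.045 m out. Once the key is about 6 mm down the lip is under the floor and the pusher throws the pot along -x in 0.1 to 0.2 s at some 0.6 m/s; it pushes with 2.5 N, 1.6 N at its end. Only a finger stops the pot
- green_catch (a point): point on the chute's middle line at dock x = -41 mm, 40 mm above the bench (the height of the pressed key): a good place for the near face of the catching finger. It is 87 mm along -x from the key's centre; there the freed pot is stopped after 30 mm. A finger up to 20 mm nearer the key still clears the waiting pot
- green_key_top (a point): centre of the top face of the green-pot dock's blue key, a pad 26 mm (along the chute) x 34 mm; moves with the key
- green_key (a joint): travel of the blue key of the green pot's dock, pressed straight down: 0 up, 0.010 m fully down; springs back; 2 N to start, about 5 N fully down
- orange_key (a joint): travel of the blue key of the orange pot's dock, pressed straight down: 0 up, 0.010 m fully down; springs back; 2 N to start, about 5 N fully down
- green_pot: square glazed white pot 36 x 36 mm, 30 mm tall, with a round green cap 31 mm across on top (42 mm tall in all), 90 to 160 g, standing in the green dock; origin at the centre of its underside, z up. Waiting, its origin is at x = +7 mm in its dock's frame; its origin moves towards the dock's -x as it leaves
- orange_pot: square glazed white pot 36 x 36 mm, 30 mm tall, with a round orange cap 31 mm across on top (42 mm tall in all), 90 to 160 g, standing in the orange dock; origin at the centre of its underside, z up. Waiting, its origin is at x = +7 mm in its dock's frame
- tea_cup: white handleless tea cup, 60 mm across, 55 mm tall, between the docks; origin at its underside
- sponge: yellow sponge block 70 x 50 x 30 mm, in front of the robot; origin at its underside
- mug: white mug, 80 mm across, 85 mm tall, left side; origin at its underside
- bowl: yellow-ochre bowl, 124 mm across, 60 mm tall, left side; origin at its underside
- brush_jar: black jar 80 mm across and 75 mm tall with brushes standing in it, 160 mm tall in all, far side; origin at its underside
- spatula: spatula 200 mm long lying on the bench, right side
- medium_bottle: amber bottle 52 mm across, 120 mm tall, right side; origin at its underside

How it is judged:
On the way, in this order (a step that is already met when the one before it is completed fails the run):
1. the key is pressed with a finger until the pot is freed and leaves its place (value of joint green_key above 0.005 m and contact force between the fingers and green_key above 0.3 N and x of green_pot in the frame of green_dock below 0.0035 m).
2. the pot is trapped upright on the chute by a finger while another finger holds the key down (value of joint green_key above 0.0065 m and contact force between the fingers and green_key above 0.5 N and contact force between the fingers and green_pot above 0.3 N and x of green_pot in the frame of green_dock between -0.055 and -0.004 m and y of green_pot in the frame of green_dock between -0.008 and 0.008 m and z of green_pot in the frame of green_dock between 0.02 and 0.028 m and angle between green_pot's own z axis and vertical below 0.15 rad), for 0.2 s.
At the end, for the whole second after the job is handed in: a finger holds the key 6.5 mm or more down (over 0.5 N); the green pot is still, within 0.15 rad of upright, on its chute, stopped by a finger (over 0.3 N) 11 to 62 mm from where it waited and within 8 mm of the chute's middle; orange pot and key as they were (all of step 2 and linear speed of green_pot below 0.02 m/s and distance of orange_pot from where it was at the start of the episode below 0.006 m and value of joint orange_key below 0.004 m); the arm keeps its last pose, push and grip.
It fails at once if the green pot is lifted off its chute or tipped over (z of green_pot in the frame of green_dock above 0.032 m or angle between green_pot's own z axis and vertical above 0.4 rad).
It fails at once if the green pot gets away down the chute (x of green_pot in the frame of green_dock below -0.06 m).
It fails at once if the fingers are on the green pot before it has been popped (contact force between the fingers and green_pot above 0.3 N and value of joint green_key below 0.004 m).
It fails at once if the orange pot is moved or its key pressed (distance of orange_pot from where it was at the start of the episode above 0.006 m or value of joint orange_key above 0.004 m).
It fails at once if another thing on the bench is knocked away or over (distance of any of tea_cup, sponge, mug, bowl, brush_jar, spatula, medium_bottle from where it was at the start of the episode above 0.015 m or angle between any of tea_cup, mug, bowl, brush_jar, medium_bottle's own z axis and vertical above 0.4 rad).
It also fails if it takes over 29 s, if anything falls off the work surface, if the arm or the gripper's body presses on something with over 40 N, if the wrist force passes 120 N, or if a joint passes its speed limit or range.

## Working session

There is one attempt and no reset: what is moved stays moved. The work goes in short steps, Python scripts to look and compute and a tool call to move; the robot and the scene stay as the last step left them, time stands still between calls to the robot, and variables do not carry over. Pictures are saved under pics/ and viewed, at most 10 in all, crops included, and the job is handed in when it is done.

Besides the shell and the picture viewer there is one more tool, called after ">>>" as name(argument=value, ...) on one line, values as JSON. step_arm: Moves the arm, as the interface text tells. Its arguments: {"type":"object","properties":{"targets":{"type":"string"},"gripper":{"type":"number"},"squeeze":{"type":"number"}},"required":["targets"]}

```bash
mkdir -p pics; cat > h.py <<'E'
from station import manip
import numpy as np, cv2
def ray(cam,px):
    c=manip.get_calibration(cam); f=192/np.tan(np.radians(c["fov_y"])/2)
    d=np.array([(px[0]-c["cx"])/f,(px[1]-c["cy"])/f]); u=d.copy()
    for _ in range(20): u=d/(1+c["k1"]*(u@u))
    E=np.array(c["extrinsics"]); return E[:3,3],E[:3,:3]@np.array([u[0],u[1],1])
def at(cam,px,z):
    o,d=ray(cam,px); return o+d*(z-o[2])/d[2]
E
python3 - <<'E'
from h import *
for c in("scene","top"):
    im=manip.snapshot(c); cv2.imwrite(f"pics/{c}.png",im[:,:,::-1])
    for q,z in(("green_pot",.024),("orange_pot",.024),("green_key_top",.05),("green_catch",.04),("green_dock",0),("orange_dock",0),("tea_cup",0)):
        for r in manip.mark_of(c,q)[:2]: print(c,q,round(r["p"],2),np.round(r["position"],1),np.round(at(c,r["position"],z),4))
    print(np.array(manip.get_calibration(c)["extrinsics"])[:3,3])
s=manip.sense();print(s["t"],s["tcp_pos"],s["tool_rot"],s["finger_gap"])
E
```

```text
scene green_pot 0.68 [274.9 143.4] [0.4981 0.2494 0.024 ]
scene orange_pot 0.63 [222.3 230. ] [ 0.565  -0.1739  0.024 ]
scene orange_pot 0.5 [196.4 306.4] [ 0.6619 -0.4332  0.024 ]
scene green_key_top 0.5 [281.8 146.1] [0.5397 0.2309 0.05  ]
scene green_catch 0.56 [269.9 136.3] [0.4705 0.257  0.04  ]
scene green_catch 0.49 [197.1 308.4] [ 0.6735 -0.4418  0.04  ]
scene green_dock 0.93 [272.7 149.2] [0.4955 0.2387 0.    ]
scene orange_dock 0.76 [221.6 235.2] [ 0.5646 -0.18    0.    ]
scene tea_cup 0.73 [283.8 146.4] [0.5229 0.2741 0.    ]
scene tea_cup 0.62 [271.7 207.4] [0.6411 0.0074 0.    ]
[ 1.17557187 -0.84056296  1.37737617]
top green_pot 0.67 [167.  215.2] [0.5079 0.2274 0.024 ]
top orange_pot 0.6 [313.5 193. ] [ 0.5673 -0.1683  0.024 ]
top green_key_top 0.44 [164.7 199.5] [0.5466 0.229  0.05  ]
top green_catch 0.61 [151.1 233.1] [0.4593 0.2633 0.04  ]
top green_dock 0.58 [164.6 219.6] [0.4984 0.239  0.    ]
top green_dock 0.28 [315.6 197. ] [ 0.56   -0.1779  0.    ]
top orange_dock 0.8 [316.8 193.2] [ 0.5707 -0.1816  0.    ]
top tea_cup 0.81 [252.5 169. ] [ 0.6403 -0.0026  0.    ]
[ 4.01618685e-01 -2.74578277e-04  1.01295733e+00]
0.8 [0.15325025 0.60588514 0.23133746] [ 1.23593370e-01  9.92332948e-01 -4.17996534e-06 -3.58252807e-06] 1.001228045868606
```

View pics/scene.png

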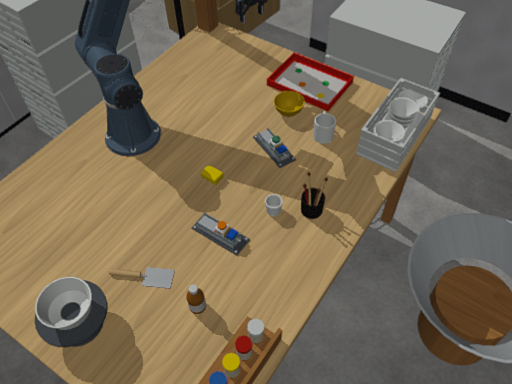

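View pics/top.png

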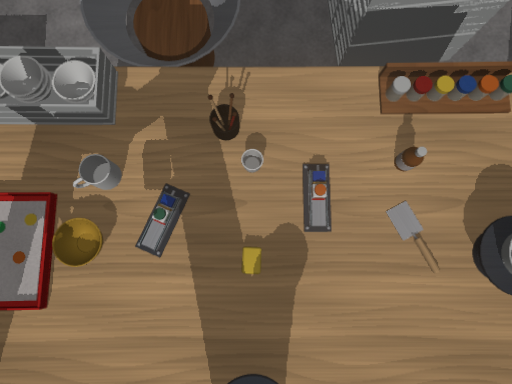

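The scene view shows the green dock at about (274,147), left of the orange dock at (221,232). In the top view, its key is near (168,200), the cap at (160,213) and the chute's open end at about (148,240). Next I'll refine these using colour and the dock outline.

```bash
cat > m.py <<'E'
from h import *
def blob(im,cam,lo,hi,c,rad,z):
    h=cv2.cvtColor(im,cv2.COLOR_RGB2HSV); m=cv2.inRange(h,lo,hi)
    k=np.zeros_like(m); cv2.circle(k,c,rad,255,-1); m&=k
    v,u=np.nonzero(m); p=np.array([u.mean(),v.mean()]); print(cam,len(u),p.round(1),at(cam,p,z).round(4)); return at(cam,p,z)
E
python3 - <<'E'
from m import *
for cam,c in(("top",(163,212)),("scene",(276,147))):
    im=manip.snapshot(cam)
    k=blob(im,cam,(105,120,40),(130,255,255),c,30,.049)
    g=blob(im,cam,(55,80,30),(90,255,255),c,30,.064)
    d=k-g; print("key-cap",np.linalg.norm(d[:2]),np.degrees(np.arctan2(d[1],d[0])))
    M=manip.masks_of(cam,"green_dock")[0]; v,u=np.nonzero(M["pixels"])
    w=np.array([at(cam,(a,b),.015)[:2] for a,b in zip(u,v)])
    (cc,sz,an)=cv2.minAreaRect((w*1000).astype(np.float32)); print(M["p"],cc,sz,an)
im=cv2.imread("pics/top.png")[165:275,110:220]; cv2.imwrite("pics/crop.png",cv2.resize(im,None,fx=5,fy=5,interpolation=cv2.INTER_CUBIC))
E
```

```text
top 118 [167.1 200. ] [0.5455 0.2229 0.049 ]
top 85 [159.4 213.5] [0.508  0.2377 0.064 ]
key-cap 0.04033225511420408 -21.57219533855132
0.94 (497.765869140625, 241.65281677246094) (78.42120361328125, 189.34019470214844) 67.41558837890625
scene 59 [281.4 149. ] [0.5456 0.2187 0.049 ]
scene 38 [275.2 138.8] [0.5065 0.2373 0.064 ]
key-cap 0.043291192467712916 -25.471732470133595
0.89 (498.476318359375, 239.5057373046875) (82.93242645263672, 202.22927856445312) 66.725830078125
```

View pics/crop.png

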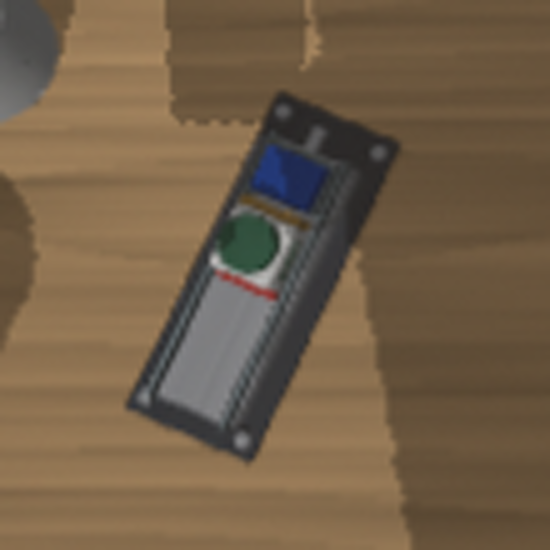

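The crop shows the dock as expected: key at the upper right, then the brass pusher, cap, red lip and open chute toward the lower left. That puts the dock origin at about (0.502, 0.2405) with its x axis at about -22.5°. I'll open fully with tool y along dock x, one finger over the key and the other over the catch point. First move is to a hover.

>>> step_arm(targets="-36 -22 0 8.2;-71 -45 0 16.4;-107 -67 0 24.6;-142 -89 0 32.8;-178 -112 0 41;-213 -134 0 49.2;-249 -157 0 57.4;-284 -179 0 65.5;-320 -201 0 73.7;-355 -224 0 81.9;-391 -246 0 90.1;-426 -268 0 98.3", gripper=0)

```text
t: 2.2
tcp_pos: [0.5017, 0.2402, 0.2315]
tool_rot: [0.833, 0.553, 0.0, 0.0]
force: [0.1, 0.9, -0.8]
finger_gap: 0.997
gripper_force: 0.0
```

>>> step_arm(targets="0 0 40 0;0 0 80 0;0 0 100 0;0 0 110 0;0 0 110 0")

```text
t: 2.7
tcp_pos: [0.4999, 0.2414, 0.1202]
tool_rot: [0.831, 0.556, -0.001, -0.0]
force: [-1.3, 0.4, 0.5]
finger_gap: 1.0
gripper_force: 0.0
```

```bash
python3 - <<'E'
from m import *
from scipy.spatial.transform import Rotation as R
s=manip.sense();m=R.from_quat(s["tool_rot"]).as_matrix()
print(s["t"],s["tcp_pos"],m.round(4).tolist(),np.degrees(np.arctan2(m[1,1],m[0,1])),s["finger_gap"],s["force"])
a=cv2.imread("pics/top.png");out=[]
for c,(x,y,r) in dict(top=(110,165,110),scene=(225,95,110)).items():
    im=manip.snapshot(c)[:,:,::-1]; out.append(cv2.resize(im[y:y+r,x:x+r],(400,400),interpolation=cv2.INTER_CUBIC))
cv2.imwrite("pics/hover.png",np.hstack(out))
E
```

```text
2.7 [0.49991748 0.24144446 0.12021792] [[0.3827, 0.9239, -0.0024], [0.9239, -0.3827, -0.0006], [-0.0015, -0.002, -1.0]] -22.500539197125498 1.0002964013738787 [-1.29787745  0.35865497  0.49393774]
```

View pics/hover.png

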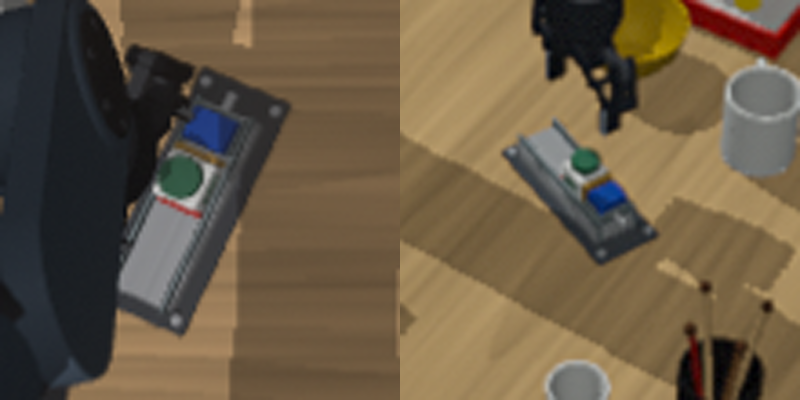

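The hover view shows the gripper over the dock, aligned at -22.5°, with nothing in the way. Next I'll descend to just above the key, where contact should come at TCP z ≈ 0.037.

>>> step_arm(targets="0 0 30 0;0 0 55 0;0 0 70 0;0 0 76 0;0 0 76 0;0 0 76 0")

```text
t: 3.4
tcp_pos: [0.5016, 0.242, 0.0466]
tool_rot: [0.831, 0.556, 0.001, 0.0]
force: [-0.1, -1.1, 0.3]
finger_gap: 0.998
gripper_force: 0.0
```

```bash
python3 - <<'E'
from h import *
s=manip.sense();print(s["t"],s["tcp_pos"],s["force"])
im=manip.snapshot("scene")[:,:,::-1][100:180,230:330]
cv2.imwrite("pics/near.png",cv2.resize(im,(750,600),interpolation=cv2.INTER_CUBIC))
E
```

```text
3.4 [0.50157008 0.24200961 0.0466032 ] [-0.10714692 -1.09553573  0.30797161]
```

View pics/near.png

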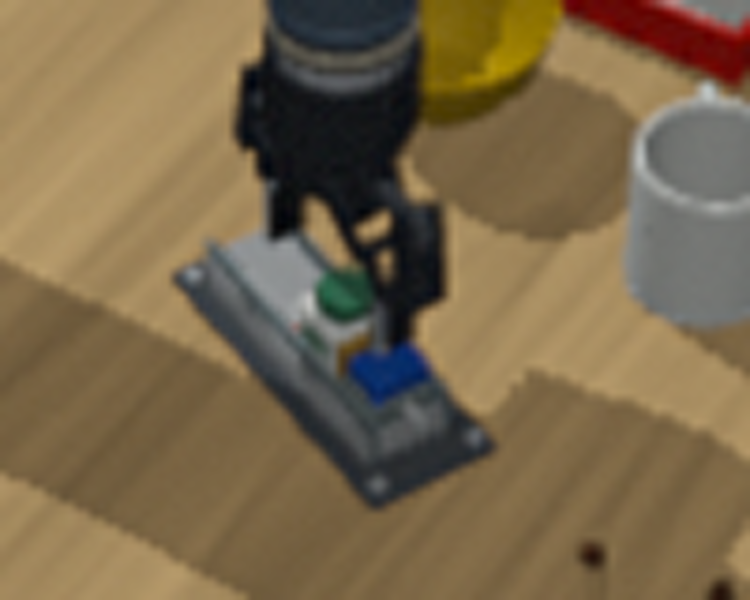

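The near view shows the key fingertip at crop (400,340), just behind or above the key at (388,372). I'll project the expected fingertip boxes and dock points into the same picture to check the lateral offset.

```bash
python3 - <<'E'
from h import *
c=manip.get_calibration("scene"); f=192/np.tan(np.radians(c["fov_y"])/2); E=np.linalg.inv(np.array(c["extrinsics"]))
def pr(p):
    q=E[:3,:3]@p+E[:3,3]; u=q[:2]/q[2]; u=u*(1+c["k1"]*(u@u)); return ((u*f+[c["cx"],c["cy"]]-[230,100])*7.5+3.5).astype(int)
a=np.radians(-22.5); X=np.array([np.cos(a),np.sin(a),0]);Y=np.array([-X[1],X[0],0]);Z=np.array([0,0,1.])
im=cv2.imread("pics/near.png")
def poly(o,xs,ys,z,col): cv2.polylines(im,[np.array([pr(o+X*x+Y*y+Z*z) for x,y in((xs[0],ys),(xs[1],ys),(xs[1],-ys),(xs[0],-ys))])],True,col,1)
O=np.array([.502,.2405,0]); T=np.array([.5016,.2420,0])
poly(O,(.033,.059),.017,.05,(0,255,255)); poly(O,(-.085,.03),.0195,.024,(0,255,0)); poly(O,(-.095,.095),.0375,.0,(255,0,255))
for xs in((.0425,.057),(-.057,-.0425)): poly(T,xs,.011,.0596,(0,0,255))
cv2.imwrite("pics/ov.png",im)
E
```

```text
(no output)
```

View pics/ov.png

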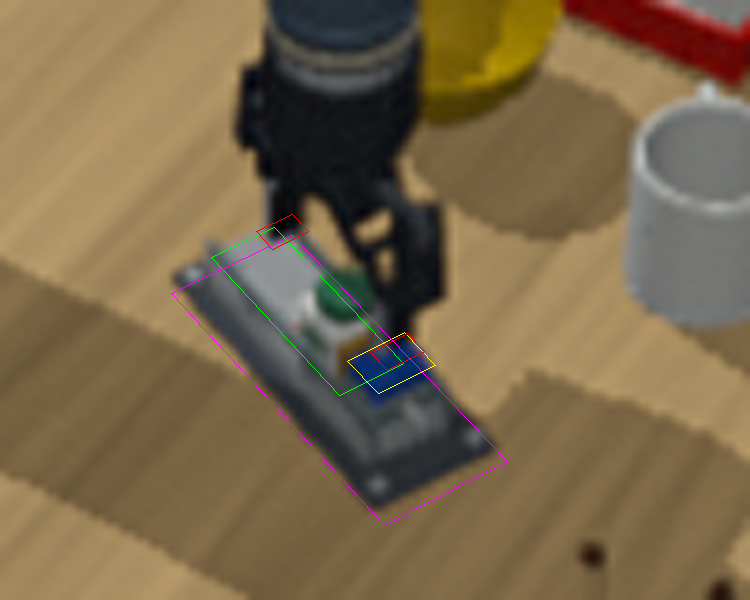

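The projections match the picture, with the tip over the key and the catch finger over the chute's middle. Pressing now.

>>> step_arm(targets="-1 0 4 0;-1 0 7 0;-1 0 9 0;-1 0 9 0")

```text
t: 3.85
tcp_pos: [0.5001, 0.2406, 0.0362]
tool_rot: [0.831, 0.556, -0.0, 0.0]
force: [0.2, 0.2, 0.4]
finger_gap: 0.999
gripper_force: 0.5
```

>>> step_arm(targets="0 0 1 0;0 0 2 0;0 0 3 0;0 0 3 0")

```text
t: 4.25
tcp_pos: [0.5002, 0.2406, 0.0333]
tool_rot: [0.831, 0.556, 0.0, 0.0]
force: [0.4, -0.6, 2.5]
finger_gap: 1.0
gripper_force: 1.4
```

Contact is starting at about 2.5 N. I'll press on.

>>> step_arm(targets="0 0 2 0;0 0 4 0;0 0 5 0;0 0 6 0;0 0 6 0")

```text
t: 4.75
tcp_pos: [0.4999, 0.2407, 0.0273]
tool_rot: [0.832, 0.555, -0.0, -0.0]
force: [-2.0, -0.5, 4.2]
finger_gap: 1.003
gripper_force: 3.2
```

The -2 N along x suggests the pot is caught. I'll press a little deeper for margin, then look.

>>> step_arm(targets="0 0 1 0;0 0 2 0;0 0 2 0;0 0 2 0")

```text
t: 5.15
tcp_pos: [0.5, 0.2407, 0.0266]
tool_rot: [0.831, 0.556, 0.0, 0.0]
force: [-4.1, -1.7, 13.6]
finger_gap: 1.001
gripper_force: 7.7
```

```bash
python3 - <<'E'
from h import *
for i in range(3):
    im=manip.snapshot("scene"); s=manip.sense(); print(s["tcp_pos"].round(4) if hasattr(s["tcp_pos"],"round") else s["tcp_pos"],s["force"])
cv2.imwrite("pics/press.png",cv2.resize(im[100:180,230:330,::-1],(750,600),interpolation=cv2.INTER_CUBIC))
E
```

```text
[0.5    0.2407 0.0265] [-4.36096189 -0.71455341 12.73653036]
[0.5    0.2407 0.0265] [-3.42206428 -0.82611866 13.63745008]
[0.5    0.2407 0.0266] [-3.76116886 -0.34021718 13.92510968]
```

View pics/press.png

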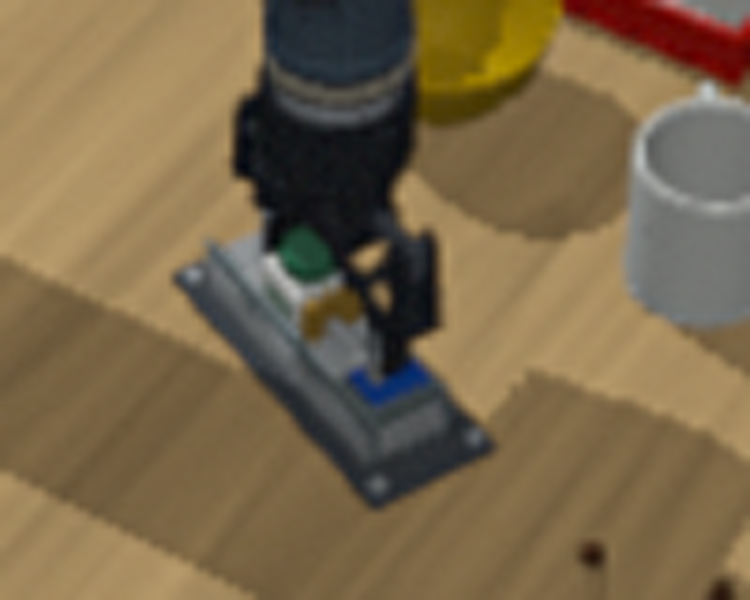

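The picture shows the pot upright and stopped by the catch finger, cap at crop (305,252), with the pusher behind it at (330,312). The key is bottomed under the other finger at (390,375), with a steady push of about 13 N. Everything is holding, so I'll hand it in.

```bash
python3 -c "from station import manip; print(manip.sign_off())"
```

```text
the job is handed in; nothing more can be done
None
```

The green-capped pot popped free and is held upright on its chute against the pusher by one finger, while the other keeps the blue key fully down; the job is handed in, and no verdict was returned.

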